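Rolling pin out through the tub's narrow hatch

TASK

Swing the locking lever that bars the hatch of the steel utensil tub aside into its catch notch at the cover's left edge, until it is home against the stop lug, and leave it there. Then reach in, take the rolling pin lying inside, tilt it so that it comes out end first through the hatch, which is shorter than the pin, and finish while holding it still in the gripper, all of it a good hand's breadth above the cover and touching nothing else. Leave the other kitchen things standing where they are.

Things in the scene. Friction and masses are not known exactly. Their poses are not given: they have to be found in the camera images.
- tub: fixed steel tub with flat steel cover, 430 (its x) by 300 (its y) mm, cover top 105 mm above the counter, cover 4 mm, walls and floor 6 mm thick. Origin at the centre of its underside; z up, x away from the robot, y left (tub turned up to 14 degrees either way). A small round pivot sits at the cover's far left, the lever's notch at its left edge
- hatch (a point): centre of the cover's one rectangular hatch, at the cover's top (tub x 15, y 0, z 105 mm), axes as the tub's; the hatch measures 220 mm along x (tub x -95 to +125) and 160 mm along y (-80 to +80)
- lever (a joint): rad. Flat locking lever on the cover, 24 mm wide, top 11 mm above it, pivot at tub x 150, y 115 mm, 285 mm to the knob. 0: diagonal over the hatch, pivot-to-knob line being tub -x turned 0.65 rad towards -y. Grows as the knob swings left (+y). 0.65: in the notch (above 0.60), parallel to tub x; hard stop 0.69. Starts at 0 to 0.2; moves with 1 N at the knob, stays where left
- knob (a point): on the axis of the upright round black knob at the lever's free end, 45 mm above the cover, mid-grip: the knob is 26 mm across and spans 25 to 65 mm above the cover; take it from above
- notch (a point): point on the cover under the knob's axis when the lever is in its notch (tub x -135, y 115, z 105 mm). The lever then lies between a low inner bump and the tall outer stop lug at tub x -95 mm
- pin: wooden rolling pin, 0.2 to 0.37 kg, 300 mm long: barrel 40 mm across, 220 mm long, a handle 19 mm thick, 40 mm long at each end. Origin at mid-length on its axis; x along the axis, away from the robot, within 0.1 rad of tub x (it may roll about x). Lies in the tub on two rails, axis 46 mm above the counter, middle under the near half of the hatch, both ends under the cover
- rails (a point): point on the tub floor (tub x -27, y 0, z 6 mm) midway between two cross rails that carry the pin: bars along y, 10 mm thick, tops 26 mm above the counter, at tub x -105 and +50 mm. End stops 36 mm high, inner faces at tub y -48 and +48, keep the pin from rolling off
- pin_near (a point): centre of the pin's end nearer the robot (pin x -150 mm)
- pin_far (a point): centre of the pin's far end (pin x +150 mm)
- spoon: bystander: small wooden spoon, 200 mm, lying on the tub's floor under the cover beside the rails; origin under its middle
- tin: bystander: small aluminium tin, 48 mm across, 55 mm high, standing on the tub's cover to the right of the hatch; origin at the centre of its underside
- detergent: bystander: clear bottle, 64 mm across, 190 mm high, on the counter left of the tub; origin at the centre of its underside
- mug: bystander: white mug, 80 mm across, 90 mm high, on the counter left of the tub; origin at the centre of its underside
- bowl: bystander: white bowl, 140 mm across, 60 mm high, on the counter right of the tub; origin at the centre of its underside
- jar: bystander: glass jar, 76 mm across, 110 mm high, on the counter right of the tub; origin at the centre of its underside

How it is judged (in metres and radians):
On the way, in this order (a step that is already met when the one before it is completed fails the run):
1. the lever lies in its notch (value of joint lever above 0.6 rad and z of each of pin_far, pin_near in the frame of tub below 0.105 m), for 0.2 s.
2. the pin is tilted in the hatch: one end above the cover, the other still below it, the lever in its notch (value of joint lever above 0.6 rad and ((z of pin_far in the frame of tub above 0.12 m and z of pin_near in the frame of tub below 0.1 m) or (z of pin_near in the frame of tub above 0.12 m and z of pin_far in the frame of tub below 0.1 m))), for 0.05 s.
At the end, for the whole second after the job is handed in: the lever is in its notch (above 0.60 rad); the pin is held still in the fingers (more than 2 N on it, slower than 30 mm/s), both its ends more than 135 mm above the counter (30 mm above the cover), and it touches neither the tub, the lever nor any other thing (height (world z) of each of pin_near, pin_far above 0.135 m and value of joint lever above 0.6 rad and contact force between the fingers and pin above 2 N and contact force between pin and tub below 0.05 N and linear speed of pin below 0.03 m/s and contact force between pin and spoon below 0.05 N and contact force between pin and tin below 0.05 N and contact force between pin and detergent below 0.05 N and contact force between pin and mug below 0.05 N and contact force between pin and bowl below 0.05 N and contact force between pin and jar below 0.05 N); the arm keeps its last pose, push and grip.
It fails at once if a bystander is pushed more than 40 mm from its place (distance of any of spoon, tin, detergent, mug, bowl, jar from where it was at the start of the episode above 0.04 m).
It also fails if it takes over 54 s, if anything falls off the work surface, if the arm or the gripper's body presses on something with over 40 N, if the wrist force passes 120 N, or if a joint passes its speed limit or range.

ROBOT

A 6-joint arm with a two-finger parallel gripper is mounted at the origin on the work surface. World frame = base frame: x ahead of the robot, y to its left, z up, the work surface at z = 0. Lengths are in mm, angles in degrees, forces in N, time in s.
With the tool pointing down it reaches from about 350 to 850 mm from the base axis. Payload 8.1 kg.
Tool frame: the origin (TCP) lies at the very end of the fingers, on their centre line; the grasp point (between the pads) lies 19 mm behind it (r.grip_point_offset is the distance from the TCP to the grasp point, in mm); z points along the fingers, y is the line along which they close (so a half turn about z gives the same grasp; the last joint's range is limited). The gripper opens to 85 mm and grips with 20 to 120 N. Pads are 22 mm wide; open, the fingers measure 114 mm over their backs; the gripper's body (76 mm by 85 mm) begins 54 mm behind the grasp point. The pads swing forward as they close: fully open they stand 13 mm farther back than shut.
Start: joints at [67.586, 7.471, 85.268, -0, 87.261, -4.893], TCP at [180.612, 572.175, 210.792] pointing down, gripper open.
Joint ranges: [-169.43, 169.43], [-51.17, 129.36], [1.28, 143.12], [-76.62, 256.62], [0, 156.53], [-152.29, 152.29]. Speed limits (degrees/s): [136.94, 136.94, 159.86, 180, 180, 180].

INTERFACE

Orientations are given as [roll, pitch, yaw] about the fixed x, y, z axes, in that order (R = Rz(yaw) Ry(pitch) Rx(roll)).
In Python, from bench import status, eyes, r gives the robot as it stands.
- The arm moves only by the shell command python3 -m handwheel 'ROWS' [FORCE]. ROWS is a JSON object whose one key "series" holds a list that holds one entry, the list of rows, each a list of 7 numbers: the shift along the tool's x, y, z in cm, then the turn, a rotation vector about the tool's x, y, z in rad, then the opening, from 0 (shut) to 1 (fully open). In form: {"series": [[[tx, ty, tz, rx, ry, rz, claw], ...]]}. A call has 1 to 12 rows; each row is the pose to reach, as a shift and turn from the pose commanded when the call began, along the tool's axes at that moment; what a row does not reach only later rows make up. A row lasts 1/8 s, in which the tool goes at most 62.5 mm and 10.7 degrees, less where a joint would pass 70% of its speed; a pose out of reach is approached as far as the arm can. A call with a gripper value outside its range is refused whole. The fingers move at their own pace and stop on an object; FORCE is the grip in N (left out, the last holds). Time passes only in rows, so rows that repeat a pose let the fingers close. It gives the time, the measured TCP pose, the force, the opening and the grip force at its end, in the units of the state.
- status.sense(): the state, without advancing time (a new reading comes with each control period).
- eyes.snapshot(name): name is "scene" or "side" or "wrist"; returns a dict with "img" (480x640x3 uint8, red, green, blue), "mtx" (3x3 intrinsics, pixels), "R" (3x3) and "t" (3): a world point X has camera coordinates R X + t. Camera axes: x right, y down, z forward; pixel columns grow to the right and rows downward; lengths in mm; the calibration is good to about 2 mm. A picture is of the moment at which its call begins. There is no depth.
- r.hand_in(): hands the job in; it is judged then, once.
The state is a dict: "time": time; "joint_pos": joint angles; "qd": joint speeds; "joint_efforts": joint torques, N m; "tool_pos": TCP position; "tcp_rot": TCP orientation; "ft_force": force on the tool from outside, world axes, zero at the start; "wrist_torque": the same for the moment, N m; "finger_gap": finger opening in mm; "grip_force": force on a finger pad.
Only numpy, scipy, OpenCV 4.12 (cv2) and the standard library are available. Lean on these libraries where they do the work, as an engineer would, in place of code of your own. Each camera call takes 0.05 s, during which the arm holds its last target. There are 200 camera calls.

## Working session

There is one attempt and no reset: what is moved stays moved. The work goes in short steps, Python scripts to look and compute and a shell command to move; the robot and the scene stay as the last step left them, time stands still between calls to the robot, and variables do not carry over. Pictures are saved under pics/ and viewed, at most 10 in all, crops included, and the job is handed in when it is done.

```bash
mkdir -p pics; ls
python3 - <<'E'
from bench import status, eyes, r
import cv2,pickle
d={}
for n in("scene","side","wrist"):
    s=eyes.snapshot(n); d[n]=s; cv2.imwrite(f"pics/{n}0.png",s["img"][:,:,::-1])
    print(n,s["mtx"].tolist(),s["R"].round(4).tolist(),s["t"].round(1).tolist())
pickle.dump(d,open("s0.pkl","wb"))
s=status.sense();print({k:s[k] for k in("time","tool_pos","tcp_rot","finger_gap")})
E
```

```text
pics
scene [[494.72863365720247, 0.0, 317.65962169223536], [0.0, 494.72863365720247, 239.53926072182995], [0.0, 0.0, 1.0]] [[-0.8889, 0.4579, 0.0154], [0.3131, 0.6315, -0.7093], [-0.3346, -0.6257, -0.7047]] [530.9, -98.2, 1570.6]
side [[511.5648723463921, 0.0, 314.50797852522993], [0.0, 511.5648723463921, 244.60095915278555], [0.0, 0.0, 1.0]] [[0.8047, -0.5933, -0.0195], [-0.3232, -0.4103, -0.8527], [0.498, 0.6925, -0.522]] [-479.4, 280.4, 1148.9]
wrist [[427.2857998379668, 0.0, 318.4520598971757], [0.0, 427.2857998379668, 238.48499310970678], [0.0, 0.0, 1.0]] [[0.3027, 0.9531, -0.0013], [0.9087, -0.2881, 0.3021], [0.2875, -0.0926, -0.9533]] [-599.0, -37.2, 380.0]
{'time': 0.15, 'tool_pos': array([180.43099563, 571.74292655, 209.97537767]), 'tcp_rot': array([-1.79915473e+02, -7.49973839e-03,  1.62479550e+02]), 'finger_gap': 85.7783631975008}
```

View pics/scene0.png

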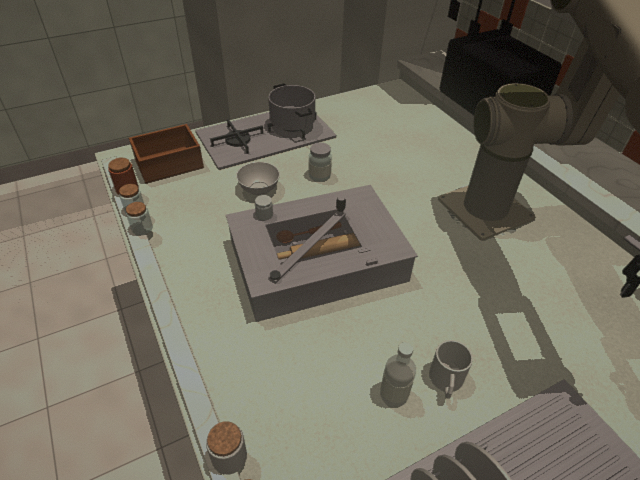

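View pics/side0.png

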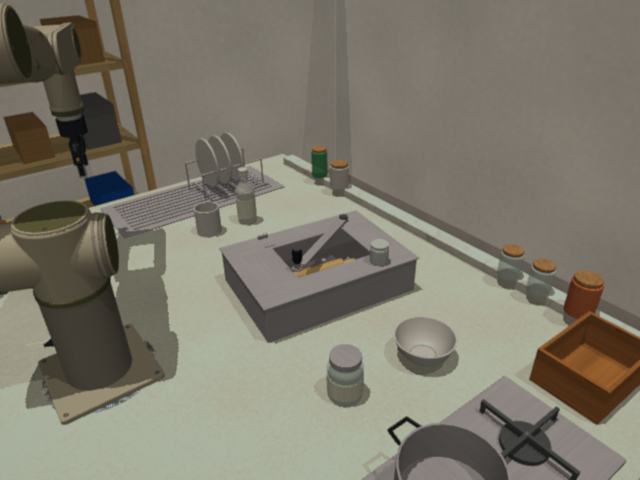

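Scene shows the tub with cover corners at about (228,215), (375,188), (413,255), (250,296), the knob at (340,205) and the lever across the hatch. The orange-brown pin is in the hatch around (320,247). In the side view the cover corners are about (222,250), (353,215), (416,258), (270,308), the knob is at (297,257) and the tin at (380,250).

```bash
cat > h.py <<'E'
import numpy as np, cv2
from scipy.optimize import least_squares
from scipy.spatial.transform import Rotation as Ro
def proj(s,X):
    c=np.atleast_2d(X)@s["R"].T+s["t"]; p=c@s["mtx"].T; return p[:,:2]/p[:,2:]
def ray(s,uv,z):
    uv=np.atleast_2d(uv).astype(float)
    d=np.c_[uv,np.ones(len(uv))]@np.linalg.inv(s["mtx"]).T@s["R"]; o=-s["R"].T@s["t"]
    return o+d*((z-o[2])/d[:,2])[:,None]
def tub2w(T,P):
    P=np.atleast_2d(P).astype(float); c,s=np.cos(T[2]),np.sin(T[2])
    return np.c_[T[0]+c*P[:,0]-s*P[:,1],T[1]+s*P[:,0]+c*P[:,1],P[:,2]]
def w2tub(T,P):
    P=np.atleast_2d(P).astype(float); c,s=np.cos(T[2]),np.sin(T[2]); d=P[:,:2]-T[:2]
    return np.c_[c*d[:,0]+s*d[:,1],-s*d[:,0]+c*d[:,1],P[:,2]]
E
python3 - <<'E'
from h import *
import pickle
d=pickle.load(open("s0.pkl","rb"))
# order far-right, near-right, near-left, far-left
C={"scene":[(228,215),(375,188),(413,255),(250,296)],"side":[(416,258),(270,308),(222,250),(353,215)]}
M=np.array([[215,-150,105],[-215,-150,105],[-215,150,105],[215,150,105]])
px={}
for n in C:
    g=cv2.cvtColor(d[n]["img"],cv2.COLOR_RGB2GRAY)
    px[n]=cv2.cornerSubPix(g,np.array(C[n],np.float32)[:,None],(4,4),(-1,-1),(3,50,.01))[:,0]
    print(n,px[n].round(1).tolist(),ray(d[n],px[n],105)[:,:2].round(0).tolist())
x0=np.r_[ray(d["scene"],px["scene"],105)[:,:2].mean(0),0]
f=lambda T:np.concatenate([(proj(d[n],tub2w(T,M))-px[n]).ravel() for n in C])
q=least_squares(f,x0,loss="soft_l1",x_scale=[1,1,.01]);print(q.x,f(q.x).round(1))
T=q.x;np.save("T.npy",T)
for n,k in(("scene",(340,202)),("side",(297,254))): print(n,"knob at z150",w2tub(T,ray(d[n],k,152)),"lever far pivot",w2tub(T,ray(d[n],{"scene":(275,276),"side":(343,217)}[n],115)))
for n in C:
    im=d[n]["img"].copy();
    hs=cv2.cvtColor(im,cv2.COLOR_RGB2HSV)
    for P in ([[-95,-80,105],[125,-80,105],[125,80,105],[-95,80,105]],M):
        cv2.polylines(im,[proj(d[n],tub2w(T,P)).round().astype(int)],True,(255,0,0),1)
    for a in (0,.1,.2):
        p=proj(d[n],tub2w(T,[150-285*np.cos(.65-a),115-285*np.sin(.65-a),150])).round().astype(int)[0]; cv2.circle(im,tuple(map(int,p)),1,(0,255,0),-1)
    c=px[n].mean(0).astype(int); im=im[c[1]-65:c[1]+70,c[0]-100:c[0]+100]
    cv2.imwrite(f"pics/c_{n}.png",cv2.resize(im,None,fx=3,fy=3,interpolation=cv2.INTER_CUBIC)[:,:,::-1]); print(n,c)
a,b=[cv2.imread(f"pics/c_{n}.png")[:300*2//2+105] for n in C]
E
python3 -c "
import cv2,numpy as np
a,b=cv2.imread('pics/c_scene.png'),cv2.imread('pics/c_side.png')
cv2.imwrite('pics/c.png',cv2.resize(np.vstack([a,b]),None,fx=.74,fy=.74))"
```

```text
Traceback (most recent call last):
cv2.error: OpenCV(4.12.0) :-1: error: (-5:Bad argument) in function 'cornerSubPix'
> Overload resolution failed:
>  - Layout of the output array corners is incompatible with cv::Mat
>  - Expected Ptr<cv::UMat> for argument 'corners'

[ WARN:0@0.015] global loadsave.cpp:275 findDecoder imread_('pics/c_scene.png'): can't open/read file: check file path/integrity
[ WARN:0@0.015] global loadsave.cpp:275 findDecoder imread_('pics/c_side.png'): can't open/read file: check file path/integrity
Traceback (most recent call last):
cv2.error: OpenCV(4.12.0) :-1: error: (-5:Bad argument) in function 'resize'
> Overload resolution failed:
>  - src data type = object is not supported
>  - Expected Ptr<cv::UMat> for argument 'src'
```

Run:
```python
from h import *
import pickle
d=pickle.load(open("s0.pkl","rb"))
C={"scene":[(228,215),(375,188),(413,255),(250,296)],"side":[(416,258),(270,308),(222,250),(353,215)]}
M=np.array([[215,-150,105],[-215,-150,105],[-215,150,105],[215,150,105]])
px={}
for n in C:
    g=cv2.cvtColor(d[n]["img"],cv2.COLOR_RGB2GRAY)
    px[n]=cv2.cornerSubPix(g,np.array(C[n],np.float32).reshape(-1,1,2).copy(),(4,4),(-1,-1),(3,50,.01)).reshape(-1,2)
    print(n,px[n].round(1).tolist(),ray(d[n],px[n],105)[:,:2].round(0).tolist())
x0=np.r_[ray(d["scene"],px["scene"],105)[:,:2].mean(0),0]
f=lambda T:np.concatenate([(proj(d[n],tub2w(T,M))-px[n]).ravel() for n in C])
q=least_squares(f,x0,loss="soft_l1",x_scale=[1,1,.01]);print(q.x,f(q.x).round(1))
T=q.x;np.save("T.npy",T)
out=[]
for n in C:
    k={"scene":(340,202),"side":(297,254)}[n];print(n,"knob",w2tub(T,ray(d[n],k,155)).round(0))
    im=cv2.resize(d[n]["img"],None,fx=2,fy=2,interpolation=cv2.INTER_CUBIC)
    pp=lambda P:(2*proj(d[n],tub2w(T,P))).round().astype(np.int32)
    for P in ([[-95,-80,105],[125,-80,105],[125,80,105],[-95,80,105]],M): cv2.polylines(im,[pp(P)],True,(255,0,0),1)
    for a in (0,.1,.2): cv2.circle(im,tuple(map(int,pp([150-285*np.cos(.65-a),115-285*np.sin(.65-a),150])[0])),2,(0,255,0),-1)
    c=2*px[n].mean(0).astype(int); out.append(im[c[1]-140:c[1]+140,c[0]-220:c[0]+220])
cv2.imwrite("pics/c.png",np.vstack(out)[:,:,::-1])
```

```text
scene [[224.60000610351562, 214.89999389648438], [374.79998779296875, 191.5], [416.6000061035156, 255.60000610351562], [250.10000610351562, 297.1000061035156]] [[777.0, -220.0], [347.0, -122.0], [388.0, 147.0], [821.0, 82.0]]
side [[417.3999938964844, 257.79998779296875], [271.79998779296875, 307.0], [218.39999389648438, 248.0], [353.0, 215.0]] [[766.0, -221.0], [358.0, -162.0], [381.0, 143.0], [786.0, 61.0]]
[ 5.80106862e+02 -3.47565248e+01 -1.44240420e-01] [ 2.6  0.7 -5.1 -5.8 -0.8 -0.4  2.8 -0.7 -0.4 -1.9 -7.  -0.   2.4 -1.3
  2.5 -5.3]
scene knob [[-81. -54. 155.]]
side knob [[-85. -57. 155.]]
```

View pics/c.png

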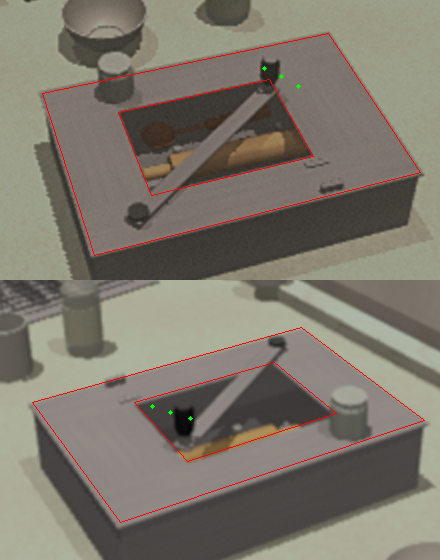

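Tub fit is good: the overlay lies on the cover edges, and the knob is at tub (-83,-55), so the lever is at about 0.02 rad. Next I work out the move to above the knob, with the closing line across the lever, and locate the bystanders.

```bash
cat >> h.py <<'E'
def toolR(lev_yaw_deg,tilt=0): # tool down, tool x along yaw; tilt>0: fingers lean forward along x, object's +x end goes up
    return Ro.from_euler("xyz",[180,-tilt,lev_yaw_deg],degrees=True)
def delta(p0,rpy0,p1,R1):
    R0=Ro.from_euler("xyz",rpy0,degrees=True)
    print("cm",(R0.inv().apply(np.array(p1)-p0)/10).round(2),"rotvec",(R0.inv()*R1).as_rotvec().round(3))
E
python3 - <<'E'
from h import *
import pickle
d=pickle.load(open("s0.pkl","rb"));T=np.load("T.npy")
print("mug,det ground",ray(d["scene"],[(450,388),(397,402)],0).round(), "side",ray(d["side"],[(208,234),(247,220)],0).round())
print("tin tub",w2tub(T,ray(d["scene"],(264,219),105)).round(),w2tub(T,ray(d["side"],(380,263),105)).round())
k=tub2w(T,[-83,-56,0])[0];print("knob",k,"notch",tub2w(T,[-135,115,0]))
delta([180.6,572.2,210.8],[180,0,162.48],[k[0],k[1],230],toolR(27.8))
E
```

```text
mug,det ground [[489. 448.   0.]
 [616. 422.   0.]] side [[463. 402.   0.]
 [611. 406.   0.]]
tin tub [[ 122. -105.  105.]] [[ 113. -130.  105.]]
knob [489.91930257 -78.24450107   0.        ] notch [[463.03897634  98.45424839   0.        ]]
cm [-49.08 -52.72  -1.92] rotvec [ 0.    -0.     2.351]
```

```bash
python3 -m handwheel '{"series": [[[-3.5,-3.8,-1.9,0,0,0.17,1],[-7,-7.5,-1.9,0,0,0.34,1],[-11,-11.8,-1.9,0,0,0.51,1],[-14.5,-15.6,-1.9,0,0,0.68,1],[-18,-19.3,-1.9,0,0,0.85,1],[-21.5,-23,-1.9,0,0,1.02,1],[-25,-26.9,-1.9,0,0,1.19,1],[-28.5,-30.6,-1.9,0,0,1.36,1],[-32,-34.4,-1.9,0,0,1.53,1],[-35.5,-38.1,-1.9,0,0,1.7,1],[-39,-41.9,-1.9,0,0,1.87,1],[-42.5,-45.7,-1.9,0,0,2.04,1]]]}'
python3 - <<'E'
from h import *
from bench import status
s=status.sense();T=np.load("T.npy");k=tub2w(T,[-83,-56,0])[0]
print(s["joint_pos"].round(1));delta(s["tool_pos"],s["tcp_rot"],[k[0],k[1],225],toolR(27.8))
E
```

```text
time: 1.65
tool_pos: [448.7, 6.8, 229.7]
tcp_rot: [180.0, -0.0, 45.3]
ft_force: [-0.3, 0.7, -1.1]
finger_gap: 85.3
grip_force: 0.0
[ -5.7 -17.1 106.5   0.   90.6  39. ]
cm [-3.14  8.91  0.47] rotvec [ 0.    -0.     0.305]
```

```bash
python3 -m handwheel '{"series": [[[-1.5,4.5,0.2,0,0,0.15,1],[-3.1,8.9,0.5,0,0,0.3,1],[-3.1,8.9,0.5,0,0,0.3,1],[-3.1,8.9,0.5,0,0,0.3,1]]]}'
python3 - <<'E'
from bench import eyes
import cv2,pickle
w=eyes.snapshot("wrist");sc=eyes.snapshot("scene");pickle.dump((w,sc),open("s1.pkl","wb"));cv2.imwrite("pics/w1.png",w["img"][:,:,::-1])
E
```

```text
time: 2.15
tool_pos: [489.8, -75.8, 224.4]
tcp_rot: [-179.9, 0.0, 28.4]
ft_force: [0.0, -0.1, -0.5]
finger_gap: 85.6
grip_force: 0.0
```

View pics/w1.png

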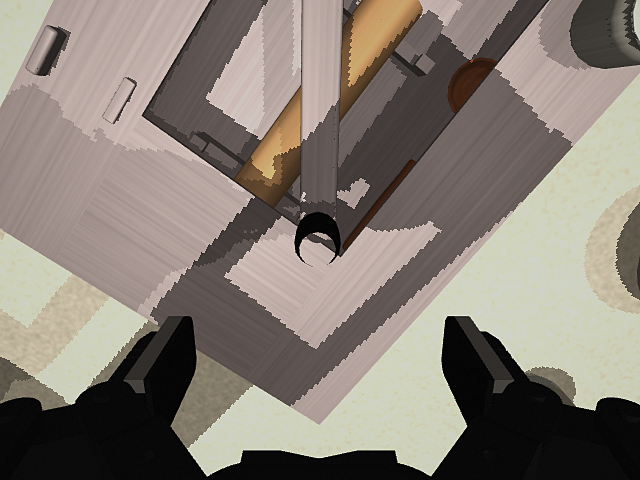

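The wrist view shows the knob top centred near (318,243), the cover's near-right corner at (319,424) and the hatch's near-left corner at (142,115). The pin's barrel runs from about (258,190) to (395,10), with the lug at (45,50) and the bump at (120,100).

Run:
```python
from h import *
import pickle
from bench import status
w,sc=pickle.load(open("s1.pkl","rb"));T=np.load("T.npy")
print("old model px",proj(w,tub2w(T,[[-215,-150,105],[-95,80,105],[-95,-80,105]])).round())
print("tub coords seen",w2tub(T,ray(w,[(319,424),(142,115)],105)).round(1))
Pw=ray(w,[(319,424),(142,115)],105)[:,:2];dm=np.array([120,230.]);dw=Pw[1]-Pw[0]
yaw=np.arctan2(dw[1],dw[0])-np.arctan2(dm[1],dm[0]);print("len",np.linalg.norm(dw),np.linalg.norm(dm),"yaw",yaw)
K=ray(w,(318,243),170);print("knob",K,w2tub(T,K))
s=status.sense();delta(s["tool_pos"],s["tcp_rot"],[K[0,0],K[0,1],131],toolR(27.8))
```

```text
old model px [[318. 417.]
 [140. 113.]
 [340. 255.]]
tub coords seen [[-219.9 -154.3  105. ]
 [ -95.1   78.4  105. ]]
len 264.07564085607004 259.42243542145695 yaw -0.15520684320995448
knob [[493.95094738 -72.42143397 170.        ]] [[-79.84723451 -49.65789151 170.        ]]
cm [ 0.48 -0.04  9.38] rotvec [-0.    -0.     0.012]
```

```bash
python3 -m handwheel '{"series": [[[0.5,0,4.5,0,0,0,1],[0.5,0,7.5,0,0,0,1],[0.5,0,9.2,0,0,0,1],[0.5,0,9.2,0,0,0,1],[0.5,0,9.2,0,0,0,0],[0.5,0,9.2,0,0,0,0],[0.5,0,9.2,0,0,0,0],[0.5,0,9.2,0,0,0,0],[0.5,0,9.2,0,0,0,0]]]}' 25
python3 - <<'E'
from h import *
from bench import status
T=np.load("T.npy");s=status.sense();P=w2tub(T,s["tool_pos"])[0];print(P)
v=P[:2]-[150,115];L=np.hypot(*v);a0=np.arctan2(-v[1],-v[0]);print("L",L,"lever",.65-a0)
R0=Ro.from_euler("xyz",s["tcp_rot"],degrees=True)
for l in (.65-a0)+np.linspace(.08,.665-(.65-a0),8):
    a=.65-l; q=tub2w(T,[150-L*np.cos(a),115-L*np.sin(a),P[2]])[0]
    print(round(l,3),end=" ");delta(s["tool_pos"],s["tcp_rot"],q,Ro.from_rotvec([0,0,-(l-.65+a0)])*R0)
E
```

```text
time: 3.38
tool_pos: [495.1, -73.8, 133.7]
tcp_rot: [179.9, -0.1, 28.4]
ft_force: [-1.8, -0.0, 5.5]
finger_gap: 23.7
grip_force: 24.5
[-78.50321473 -50.88028014 133.68844109]
L 282.3649880541702 lever 0.022074060660911776
0.102 cm [ 0.12 -2.26 -0.  ] rotvec [-0.   -0.    0.08]
0.182 cm [ 0.42 -4.51 -0.  ] rotvec [-0.   -0.    0.16]
0.263 cm [ 0.9  -6.72 -0.01] rotvec [-0.    -0.     0.241]
0.343 cm [ 1.55 -8.9  -0.01] rotvec [-0.    -0.     0.321]
0.424 cm [ 2.380e+00 -1.101e+01 -1.000e-02] rotvec [-0.    -0.     0.402]
0.504 cm [ 3.380e+00 -1.305e+01 -1.000e-02] rotvec [-0.    -0.     0.482]
0.585 cm [ 4.530e+00 -1.501e+01 -1.000e-02] rotvec [-0.001 -0.001  0.563]
0.665 cm [ 5.840e+00 -1.686e+01 -1.000e-02] rotvec [-0.001 -0.001  0.643]
```

```bash
python3 -m handwheel '{"series": [[[0.1,-2.3,0,0,0,0.08,0],[0.4,-4.5,0,0,0,0.16,0],[0.9,-6.7,0,0,0,0.24,0],[1.5,-8.9,0,0,0,0.32,0],[2.4,-11,0,0,0,0.4,0],[3.4,-13,0,0,0,0.48,0],[4.5,-15,0,0,0,0.56,0],[5.2,-16,0,0,0,0.6,0],[5.6,-16.6,0,0,0,0.63,0],[5.8,-16.9,0,0,0,0.64,0],[5.8,-16.9,0,0,0,0.64,0]]]}'
python3 - <<'E'
from h import *
from bench import status
T=np.load("T.npy");s=status.sense();P=w2tub(T,s["tool_pos"])[0];print(P)
v=P[:2]-[150,115];print(np.hypot(*v),"lever",.65-np.arctan2(-v[1],-v[0]))
E
```

```text
time: 4.75
tool_pos: [467.2, 102.7, 133.8]
tcp_rot: [-180.0, -0.3, -8.3]
ft_force: [7.1, -0.8, 0.5]
finger_gap: 24.2
grip_force: 25.0
[-131.45822441  119.81698244  133.82066675]
281.4994412230621 lever 0.6671127073254498
```

```bash
python3 -m handwheel '{"series": [[[0,-0.4,0,0,0,0.01,0],[0,-0.7,0,0,0,0.01,0],[0,-0.7,0,0,0,0.01,0]]]}'
python3 -m handwheel '{"series": [[[0,0,0,0,0,0,1],[0,0,0,0,0,0,1],[0,0,0,0,0,0,1],[0,0,0,0,0,0,1],[0,0,-3,0,0,0,1],[0,0,-7,0,0,0,1],[-2,4,-12,0,0,0,1],[-3,8,-17,0,0,0,1],[-3,12,-20,0,0,0,1],[-3,12,-20,0,0,0,1],[-3,12,-20,0,0,0,1]]]}'
python3 - <<'E'
from bench import eyes
import cv2,pickle
w=eyes.snapshot("wrist");sc=eyes.snapshot("scene");pickle.dump((w,sc),open("s2.pkl","wb"));cv2.imwrite("pics/w2.png",w["img"][:,:,::-1])
E
```

```text
time: 5.12
tool_pos: [468.2, 108.1, 133.8]
tcp_rot: [179.9, -0.3, -8.9]
ft_force: [7.1, -7.6, 0.8]
finger_gap: 24.1
grip_force: 25.2
time: 6.5
tool_pos: [418.1, -4.2, 332.2]
tcp_rot: [-180.0, 0.0, -8.9]
ft_force: [0.8, 0.5, -0.5]
finger_gap: 85.7
grip_force: 0.0
```

View pics/w2.png

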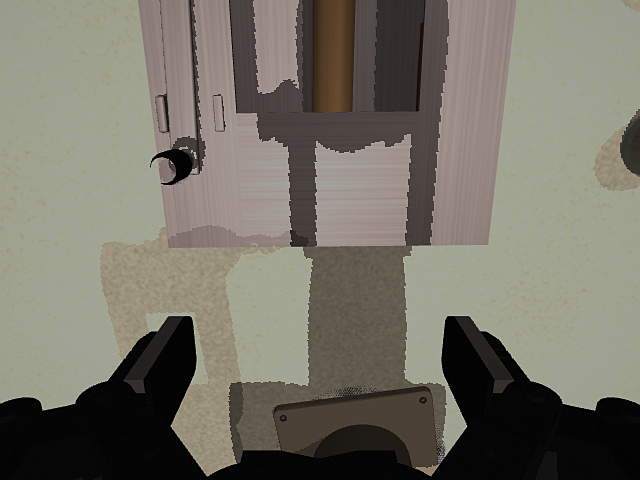

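The lever lies against the lug at (162,112), with the knob at (175,165). The pin's barrel is visible between columns 313 and 354. I'll move forward to see the whole hatch.

```bash
python3 -m handwheel '{"series": [[[5,0,0,0,0,0,1],[10,0,0,0,0,0,1],[13,0.5,0,0,0,0,1],[13,0.5,0,0,0,0,1],[13,0.5,0,0,0,0,1]]]}'
python3 - <<'E'
from h import *
from bench import eyes
import pickle
T=np.load("T.npy")
w=eyes.snapshot("wrist");pickle.dump(w,open("s3.pkl","wb"))
hs=cv2.cvtColor(w["img"],cv2.COLOR_RGB2HSV)
m=((hs[...,0]>8)&(hs[...,0]<24)&(hs[...,1]>130)&(hs[...,2]>50)).astype(np.uint8)*255
h=proj(w,tub2w(T,[[-95,-80,105],[125,-80,105],[125,80,105],[-95,80,105]]));print("hatch model",h.round().tolist())
im=w["img"].copy();cv2.polylines(im,[h.round().astype(np.int32)],True,(255,0,0),1)
n,l,st,c=cv2.connectedComponentsWithStats(m)
for i in range(1,n):
    if st[i,4]>300: print(st[i].tolist(),c[i].round())
k=1+np.argmax(st[1:,4]);im[(l==k)&((np.indices(l.shape).sum(0)%6)==0)]=(0,255,0)
for y in range(st[k,1]+3,st[k,1]+st[k,3],25):
    x=np.where(l[y]==k)[0];print(y,x.min(),x.max(),ray(w,[( (x.min()+x.max())/2,y)],46)[0,:2].round(1),w2tub(T,ray(w,[((x.min()+x.max())/2,y)],46))[0,:2].round(1))
cv2.imwrite("pics/w3.png",im[:,:,::-1])
E
```

```text
time: 7.22
tool_pos: [545.2, -28.3, 331.5]
tcp_rot: [-180.0, 0.1, -8.8]
ft_force: [-0.4, 0.3, -0.7]
finger_gap: 85.0
grip_force: 0.0
hatch model [[404.0, 249.0], [418.0, -8.0], [220.0, -6.0], [238.0, 251.0]]
[310, 23, 40, 227, 5925] [329. 134.]
[398, 63, 16, 41, 314] [408.  83.]
26 322 339 [687.  -61.6] [109.6 -11.2]
51 321 339 [665.4 -57.9] [ 87.8 -10.7]
76 311 349 [643.1 -54.6] [ 65.2 -10.6]
101 311 348 [620.  -50.7] [ 41.8 -10.1]
126 310 347 [596.3 -46.2] [17.6 -9. ]
151 310 347 [571.5 -42.5] [-7.4 -8.9]
176 310 346 [545.9 -38.2] [-33.3  -8.3]
201 310 345 [519.4 -33.7] [-60.2  -7.7]
226 310 344 [491.9 -29. ] [-88.1  -7. ]
```

View pics/w3.png

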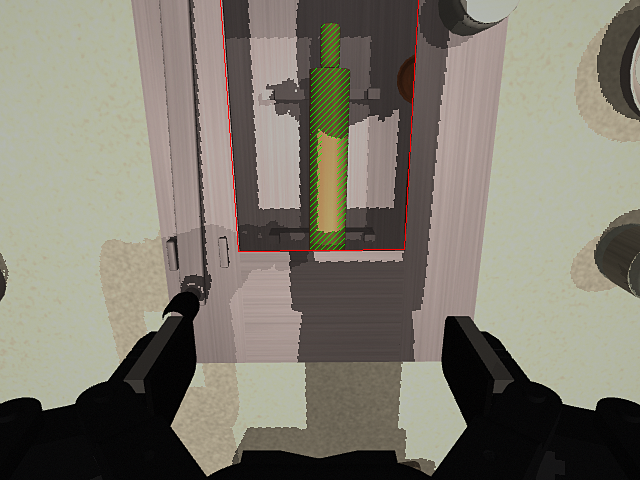

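The overlay matches the hatch. The pin's barrel end is at row 68 (tub x≈72) and the handle end at row 23 (tub x≈112), so the pin's middle is at about tub x -38, y -8, yaw -9.5°. I'll grasp at tub x≈-8.

Run:
```python
from h import *
from bench import status,r
s=status.sense();print(r.grip_point_offset,s["time"])
delta(s["tool_pos"],s["tcp_rot"],[570.5,-42.3,29],toolR(-9.5))
```

```text
18.700000000000003 7.275
cm [ 2.76  0.99 30.32] rotvec [-0.     0.001  0.013]
```

```bash
python3 -m handwheel '{"series": [[[1.4,0.5,5,0,0,0.01,0.85],[2.8,1,10,0,0,0.01,0.85],[2.8,1,15,0,0,0.01,0.85],[2.8,1,19,0,0,0.01,0.85],[2.8,1,22,0,0,0.01,0.85],[2.8,1,24.5,0,0,0.01,0.85],[2.8,1,27,0,0,0.01,0.85],[2.8,1,29,0,0,0.01,0.85],[2.8,1,30.2,0,0,0.01,0.85],[2.8,1,30.2,0,0,0.01,0.85],[2.8,1,30.2,0,0,0.01,0.85]]]}'
```

```text
time: 8.65
tool_pos: [572.8, -43.6, 31.8]
tcp_rot: [-180.0, -0.1, -9.4]
ft_force: [0.8, 1.0, 0.0]
finger_gap: 72.8
grip_force: 0.0
```

```bash
python3 -m handwheel '{"series": [[[0,0,0,0,0,0,0],[0,0,0,0,0,0,0],[0,0,0,0,0,0,0],[0,0,0,0,0,0,0],[0,0,0,0,0,0,0],[0,0,0,0,0,0,0],[0,0,0,0,0,0,0]]]}' 90
python3 - <<'E'
from h import *
from bench import status
s=status.sense();T=np.load("T.npy");p0=s["tool_pos"];R0=Ro.from_euler("xyz",s["tcp_rot"],degrees=True);yaw=s["tcp_rot"][2]
print(w2tub(T,p0))
G0=p0+[0,0,18.7];c,sn=np.cos(np.radians(yaw)),np.sin(np.radians(yaw))
for dx,z,th in [(-2,67,0),(-2,78,10),(0,94,20),(3,120,30),(8,144,38),(18,164,45),(48,194,45),(78,224,45),(108,254,45),(118,300,45)]:
    R1=toolR(yaw,th); G=G0+[c*dx,sn*dx,0]; G[2]=z
    print(dx,z,th,end=" ");delta(p0,s["tcp_rot"],G+R1.apply([0,0,18.7]),R1)
R1=toolR(yaw,45);print(R1.apply([0,0,1]),R1.apply([1,0,0]))
E
```

```text
time: 9.52
tool_pos: [572.9, -42.9, 32.5]
tcp_rot: [-179.9, -0.1, -9.4]
ft_force: [-3.1, 2.8, 9.9]
finger_gap: 31.0
grip_force: 82.8
[[-5.93446369 -9.10338599 32.50294374]]
-2 67 0 cm [-0.2  -0.   -1.58] rotvec [-0.001 -0.002  0.   ]
-2 78 10 cm [ 0.13 -0.   -2.71] rotvec [-0.001  0.173 -0.   ]
0 94 20 cm [ 0.65 -0.   -4.39] rotvec [-0.001  0.347 -0.   ]
3 120 30 cm [ 1.25 -0.01 -7.13] rotvec [-0.001  0.522 -0.   ]
8 144 38 cm [ 1.97 -0.01 -9.67] rotvec [-0.001  0.662 -0.   ]
18 164 45 cm [ 3.140e+00 -1.000e-02 -1.182e+01] rotvec [-0.001  0.784 -0.   ]
48 194 45 cm [  6.15  -0.02 -14.82] rotvec [-0.001  0.784 -0.   ]
78 224 45 cm [  9.15  -0.02 -17.81] rotvec [-0.001  0.784 -0.   ]
108 254 45 cm [ 1.216e+01 -2.000e-02 -2.081e+01] rotvec [-0.001  0.784 -0.   ]
118 300 45 cm [ 13.17  -0.03 -25.4 ] rotvec [-0.001  0.784 -0.   ]
[ 0.6976068  -0.1155195  -0.70710678] [ 0.6976068  -0.1155195   0.70710678]
```

The gap of 31 mm on a 40 mm barrel, with an upward reaction, suggests the pads are gripping above the axis. I'll re-grip lower.

```bash
python3 -m handwheel '{"series": [[[0,0,0,0,0,0,0.85],[0,0,0,0,0,0,0.85],[0,0,0,0,0,0,0.85],[0,0,0.6,0,0,0,0.85],[0,0,1,0,0,0,0.85],[0,0,1,0,0,0,0.85],[0,0,1,0,0,0,0],[0,0,1,0,0,0,0],[0,0,1,0,0,0,0],[0,0,1,0,0,0,0],[0,0,1,0,0,0,0],[0,0,1,0,0,0,0]]]}' 60
```

```text
time: 11.02
tool_pos: [572.5, -43.8, 21.4]
tcp_rot: [180.0, -0.1, -9.4]
ft_force: [0.1, -2.3, 4.9]
finger_gap: 37.6
grip_force: 60.7
```

```bash
python3 -m handwheel '{"series": [[[0,0,-1,0,0,0,0],[-0.2,0,-2.1,0,0,0,0],[-0.2,0,-2.2,0,0,0,0],[0,0,-2.7,0,0.09,0,0],[0.13,0,-3.4,0,0.173,0,0],[0.4,0,-4.3,0,0.26,0,0],[0.65,0,-5.3,0,0.347,0,0],[0.65,0,-5.3,0,0.347,0,0]]]}' 90
python3 - <<'E'
from bench import eyes
import cv2,numpy as np
a=eyes.snapshot("side")["img"];b=eyes.snapshot("scene")["img"]
im=np.hstack([cv2.resize(a[180:340,190:450],None,fx=1.5,fy=1.5),cv2.resize(b[160:320,200:460],None,fx=1.5,fy=1.5)])
cv2.imwrite("pics/t1.png",im[:,:,::-1])
E
```

```text
time: 12.02
tool_pos: [577.0, -44.2, 73.4]
tcp_rot: [-180.0, -19.8, -9.4]
ft_force: [0.4, -0.4, -2.6]
finger_gap: 36.5
grip_force: 90.6
```

View pics/t1.png

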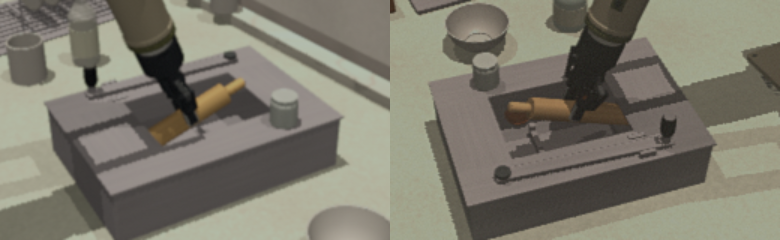

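The left and right panels show the pin tilting with the gripper, its far handle rising clear of the hatch at about (240,85) in the left panel, and the lever in its notch. The measured force is only the pin's weight, so I'll continue.

Run:
```python
from h import *
from bench import status
s=status.sense();T=np.load("T.npy");p0=s["tool_pos"];yaw=-9.4
R0=toolR(yaw,19.9);rp=R0.as_euler("xyz",degrees=True);o=24.5
G0=p0-R0.apply([0,0,o]);print(w2tub(T,G0))
c,sn=np.cos(np.radians(yaw)),np.sin(np.radians(yaw))
for dx,z,th in [(2,110,25),(4,122,30),(7,137,35),(12,152,40),(18,166,45),(33,181,45),(48,196,45),(78,226,45),(108,256,45),(114,290,45)]:
    R1=toolR(yaw,th); G=G0+[c*dx,sn*dx,0]; G[2]=z
    print(dx,z,th,end=" ");delta(p0,rp,G+R1.apply([0,0,o]),R1)
```

```text
[[-8.92143509 -9.74034371 96.77306189]]
2 110 25 cm [ 0.86 -0.   -1.19] rotvec [0.    0.089 0.   ]
4 122 30 cm [ 1.66 -0.   -2.27] rotvec [0.    0.176 0.   ]
7 137 35 cm [ 2.67  0.   -3.63] rotvec [0.    0.264 0.   ]
12 152 40 cm [ 3.85 -0.   -4.93] rotvec [0.    0.351 0.   ]
18 166 45 cm [ 5.09 -0.   -6.13] rotvec [-0.     0.438  0.   ]
33 181 45 cm [ 7.01 -0.   -7.03] rotvec [-0.     0.438  0.   ]
48 196 45 cm [ 8.93 -0.   -7.93] rotvec [-0.     0.438  0.   ]
78 226 45 cm [12.77 -0.   -9.73] rotvec [-0.     0.438  0.   ]
108 256 45 cm [ 16.61  -0.   -11.53] rotvec [-0.     0.438  0.   ]
114 290 45 cm [ 18.34   0.   -14.52] rotvec [-0.     0.438  0.   ]
```

```bash
python3 -m handwheel '{"series": [[[0.9,0,-1.2,0,0.09,0,0],[1.7,0,-2.3,0,0.18,0,0],[2.7,0,-3.6,0,0.26,0,0],[3.9,0,-4.9,0,0.35,0,0],[5.1,0,-6.1,0,0.44,0,0],[5.1,0,-6.1,0,0.44,0,0],[7,0,-7,0,0.44,0,0],[8.9,0,-7.9,0,0.44,0,0],[10.9,0,-8.8,0,0.44,0,0],[12.8,0,-9.7,0,0.44,0,0],[12.8,0,-9.7,0,0.44,0,0]]]}'
```

```text
time: 13.5
tool_pos: [666.1, -59.2, 210.1]
tcp_rot: [180.0, -45.1, -9.4]
ft_force: [-0.4, 0.7, -2.5]
finger_gap: 36.8
grip_force: 90.7
```

```bash
python3 -m handwheel '{"series": [[[2,0,0,0,0,0,0],[4,0,0,0,0,0,0],[6,0,-1,0,0,0,0],[8,0,-3,0,0,0,0],[9.5,0,-4.5,0,0,0,0],[10.5,0,-6,0,0,0,0],[10.5,0,-6,0,0,0,0],[10.5,0,-6,0,0,0,0],[10.5,0,-6,0,0,0,0],[10.5,0,-6,0,0,0,0]]]}'
python3 - <<'E'
from bench import eyes
import cv2,numpy as np
a=eyes.snapshot("side")["img"];b=eyes.snapshot("scene")["img"]
im=np.hstack([cv2.resize(a[80:340,190:450],None,fx=1.5,fy=1.5),cv2.resize(b[60:320,200:460],None,fx=1.5,fy=1.5)])
cv2.imwrite("pics/t2.png",im[:,:,::-1])
E
```

```text
time: 14.75
tool_pos: [695.5, -64.0, 324.0]
tcp_rot: [180.0, -45.0, -9.4]
ft_force: [0.1, -0.2, -2.5]
finger_gap: 37.1
grip_force: 90.7
```

View pics/t2.png

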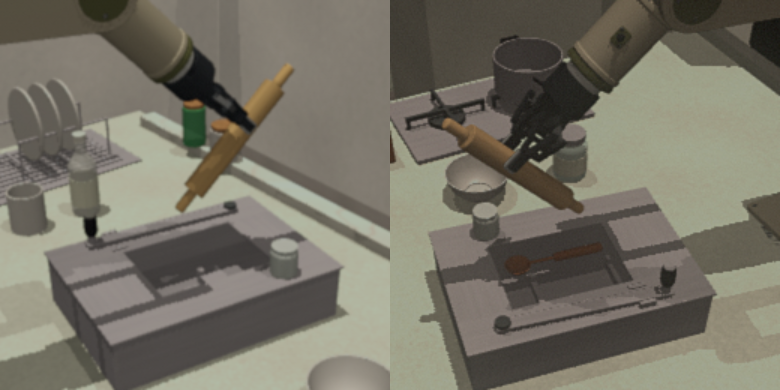

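Both panels show the pin fully out, held at 45°, with its near end about 110 mm above the cover. The lever is in its notch and the bystanders are standing where they were.

```bash
python3 -c "
from bench import r
print(r.hand_in())"
```

```text
the job is handed in; nothing more can be done
None
```

The job is handed in: the lever is in its notch against the stop lug, and the pin came out end first through the hatch and is held still, its lower end about 110 mm above the cover by the arm pose. The other things look undisturbed in the last pictures. The hand-in gave no verdict.

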